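# Set the glass oil cell in the light path of the quench-oil comparator

### The job

Make the quench-oil comparator ready for its blank reading: push the empty glass cell across the plate, without lifting or tipping it or putting fingers on its clear glass, squarely in between the lamp and the viewing tube until it lies flush against the back stop, with its two clear end windows in the light path. Then slide the lamp's shutter fully open and let go. Leave the tankard, the nail mold and the flint striker block where they are.

Things in the scene. Friction and masses are not known exactly. Their poses are not given: they have to be found in the camera images.
- cell: Empty glass cell: brass-framed box loose on the plate, 94 (own x) x 130 (own y) x 64 mm high, 0.5-0.9 kg, too wide to grip. Origin: centre of underside, z up. Long sides (facing +x, -x) are opal white glass, flush; push these. Ends (facing +y, -y) hold the clear windows; a black line on the flat opal top runs along y between them. Either way round is good. Slides with 2 to 7 N.
- cell_glass: The cell's two clear windows, fixed in its ends (origin and axes of the cell): panes 70 mm wide, 8 to 56 mm above the underside, set back 3 mm behind the brass end frame (8 mm rails below and above, 12 mm corner posts). Not to be touched with the fingers; brass and white sides may be.
- comparator: Dark green iron oil comparator, bolted down. Origin: on the plate between its heads, below the light path. y: along the light path to the lamp head; x: from the open mouth to the back stop. Cell home: origins coincide, y axes parallel. Lamp head 84 mm wide, y = 72 to 156 mm, 72 mm high, vent cap to 85 mm; viewing head 78 mm wide, y = -72 to -136 mm, 70 mm high, eyepiece tube to y = -196 mm.
- beam (a point): Point on the light path midway between the heads, 36 mm above the comparator's origin; same axes as the comparator.
- stop (a point): Middle of the back stop's face, 47 mm from the comparator's origin along its x, 15 mm above the plate. The stop is a steel bar across y, 170 mm long, 30 mm high; the white side of the home cell lies flush on it. Axes of the comparator.
- mouth (a point): Middle of the open mouth, at comparator x = -70 mm, 7 mm above the plate. Steel cheeks 14 mm high guide the cell's ends: inner faces at y = +69 and -69 mm from x = -42 to +47 mm (4 mm play each side), then flaring outwards at 29 degrees from x = -42 to -70 mm, to a mouth about 168 mm wide. The home cell's pushed side lies at x = -47 mm. Axes of the comparator.
- shutter (a joint): Travel of the brass shutter slide of the lamp head in m: 0 shut, 0.040 fully open (end stop). It opens along the comparator's +x, with about 2 N of friction, and stays where it is left.
- shutter_knob (a point): Centre of the black shutter knob, an upright cylinder 24 mm in diameter and 32 mm high (86 to 118 mm above the plate) on a flat stem over the lamp head, 81 mm from the light path's middle along the comparator's y; it moves with the shutter. Same axes as the comparator.
- tankard: Pewter tankard standing on the plate, 100 mm across the foot, 118 mm high, with a handle. Origin: centre of its foot. Bystander.
- nail_mold: Rusted iron nail mold, a block 60 x 150 x 38 mm with four square holes. Origin: centre of its underside. Bystander.
- striker: Grey flint striker block, 85 x 60 x 39 mm. Origin: centre of its underside. Bystander.
Things that resemble listed ones, but are neither listed nor needed, are in the scene too. Of the things that look like the cell, take the one that is farthest to the robot's left at the start.

How it is judged:
By the outcome, as a careful person would: the job done as asked, in the order asked, and still so for the second after the job is handed in, with the robot touching nothing.
It also fails if it takes over 72 s, if anything falls off the work surface, if the arm or the gripper's body presses on something with over 40 N, if the wrist force passes 120 N, or if a joint passes its speed limit or range.

### The arm

A 7-joint arm with a two-finger parallel gripper is mounted at the origin on the work surface. World frame = base frame: x ahead of the robot, y to its left, z up, the work surface at z = 0. Lengths are in mm, angles in rad, forces in N, time in s.
With the tool pointing down it reaches from about 400 to 900 mm from the base axis. Payload 5.5 kg.
Tool frame: the origin (TCP) lies at the very end of the fingers, on their centre line; the grasp point (between the pads) lies 19 mm behind it; y points along the fingers, z is the direction in which the jaws open and shut, and the axes are right-handed (so a half turn about y gives the same grasp; the last joint's range is limited). The gripper opens to 92 mm and grips with 3 to 60 N. Pads are 19 mm wide; open, the fingers measure 130 mm over their backs; the gripper's body (75 mm by 190 mm) begins 47 mm behind the grasp point.
Start: joints at [-0.934, 0.501, -0.427, 1.55, 0.221, 1.138, -0.21], TCP at [237.314, 605.13, 226.729] pointing down, gripper open.
Joint ranges: [-2.88, 2.88], [-0.31, 2.03], [-1.54, 1.56], [0.2, 2.42], [-1.41, 4.55], [0.19, 2.02], [-2.57, 2.57]. Speed limits (rad/s): [2.57, 2.57, 3.14, 3.14, 3.14, 3.14, 3.14].

### API

Orientations are given as a unit quaternion [x, y, z, w].
In Python, from rig import env, vision, workorder gives the robot as it stands. The module is installed in compiled form; this text tells all that it offers.
- The arm moves only by the tool jog_arm, never from a script. Its argument "steps" is a list that holds one entry, the list of rows, each a list of 7 numbers: the shift along the tool's x, y, z in mm, then the turn, a rotation vector about the tool's x, y, z in rad, then the opening, from 0 (shut) to 1 (fully open). A call has 1 to 12 rows; each row is the pose to reach, as a shift and turn from the pose measured when the call began, along the tool's axes at that moment; what a row does not reach only later rows make up. A row lasts 1/12 s, in which the tool goes at most 41.7 mm and 7.16 degrees, less where a joint would pass 70% of its speed; a pose out of reach is approached as far as the arm can. A call with a gripper value outside its range is refused whole. The fingers move at their own pace and stop on an object; "force" is the grip in N (left out, the last holds). Time passes only in rows, so rows that repeat a pose let the fingers close. It gives the time, the measured TCP pose, the force and the opening at its end, in the units of the state.
- env.get_state(): the state, without advancing time (a new reading comes with each control period).
- vision.camera(name): name is "scene" or "top" or "wrist"; returns a dict with "img" (420x560x3 uint8, blue, green, red), "mtx" (3x3 intrinsics, pixels), "camera_from_world" (4x4, takes a point from world to camera coordinates); the wrist camera has in their place "T_tool_cam" (4x4, takes a point from camera to tool coordinates, whose origin is the TCP and whose axes are the tool frame's). Camera axes: x right, y down, z forward; pixel columns grow to the right and rows downward; lengths in mm; the calibration is good to about 2 mm. A picture is of the moment at which its call begins: read the wrist's pose just before it. There is no depth.
- workorder.close_job(): hands the job in, once; it reports no verdict.
The state is a dict: "time_s": time; "joint_positions": joint angles; "qd": joint speeds; "effort": joint torques, N m; "position": TCP position; "ee_rot": TCP orientation; "ft_force": force on the tool from outside, world axes, zero at the start; "torque": the same for the moment, N m; "width": finger opening in mm.
Only numpy, scipy, OpenCV 4.12 (cv2) and the standard library are available. Lean on these libraries where they do the work, as an engineer would, in place of code of your own. Each camera call takes 0.05 s, during which the arm holds its last target.

## Working session

There is one attempt and no reset: what is moved stays moved. The work goes in short steps, Python scripts to look and compute and a tool call to move; the robot and the scene stay as the last step left them, time stands still between calls to the robot, and variables do not carry over. Pictures are saved under pics/ and viewed, and the job is handed in when it is done.

Besides the shell and the picture viewer there is one more tool, called after "Call:" by a JSON object that holds its "api" and its "payload", one argument or row to a line. jog_arm: Moves the arm, as the interface text tells. Its arguments: {"type":"object","properties":{"steps":{"type":"array","items":{"type":"array","items":{"type":"array","items":{"type":"number"}}}},"force":{"type":"number"}},"required":["steps"]}

```bash
mkdir -p pics; python3 - <<'E'
from rig import env, vision
import cv2,json
s=env.get_state(); print(s)
for n in ("scene","top","wrist"):
    c=vision.camera(n); cv2.imwrite(f"pics/{n}0.png",c["img"])
    print(n,{k:v.tolist() for k,v in c.items() if k!="img"})
E
```

```text
{'time_s': 0.0, 'joint_positions': array([-0.93380298,  0.50185763, -0.42677264,  1.55144569,  0.22079383,
        1.13832158, -0.21030379]), 'qd': array([ 7.50045292e-04,  1.98286768e-03,  1.82125318e-03, -8.45588547e-05,
       -9.52329398e-05, -1.40009060e-04,  1.03064892e-03]), 'effort': array([-2.76723949e-04, -5.66586149e+01, -5.81651911e+00, -2.79113138e+01,
       -6.86760969e-02,  3.07349197e-02,  1.79963445e-04]), 'position': array([237.13925332, 604.4358463 , 225.67239152]), 'ee_rot': array([ 0.69547743, -0.13152815,  0.13122569, -0.69411189]), 'ft_force': array([ 0.60161004,  0.28265447, -0.31141152]), 'torque': array([-0.06741945, -0.03150974,  0.00949539]), 'width': 91.47600453162698}
scene {'mtx': [[382.73964862483666, 0.0, 277.5001814221715], [0.0, 382.73964862483666, 207.38491190951243], [0.0, 0.0, 1.0]], 'camera_from_world': [[0.029568049829342993, 0.999460274238318, 0.014314001842812406, 137.0014328995191], [0.7780179471594131, -0.014021623428671259, -0.6280855578456467, -349.22682048520835], [-0.6275458583459398, 0.029707815400851698, -0.7780126228905077, 1358.970
[... 191 characters left out ...]
9105275554, -0.9997598836512746, -0.019267630533414584, -129.70748340363156], [-0.9921797258933035, -0.007957364679944607, -0.12456352545444287, 515.8592910495472], [0.12438029615285356, 0.020417036732597777, -0.992024539283171, 1330.7109071591976], [0.0, 0.0, 0.0, 1.0]]}
wrist {'mtx': [[367.5834799593337, 0.0, 281.8142595256368], [0.0, 367.5834799593337, 208.73986042367346], [0.0, 0.0, 1.0]], 'T_tool_cam': [[0.00032439030555810614, 0.9528709105993445, 0.30337587660277715, -82.55564070242198], [-0.0002479496496077529, -0.3033758065973684, 0.9528709558446857, -158.08413358261825], [0.999999916645946, -0.00038432404282690935, 0.00013785183780343834, 0.23856746921258054], [0.0, 0.0, 0.0, 1.0]]}
```

View pics/scene0.png

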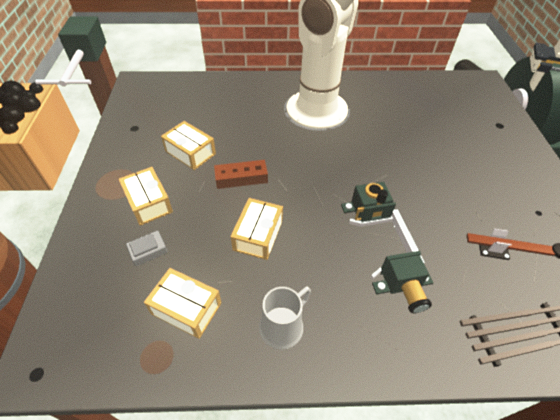

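View pics/top0.png

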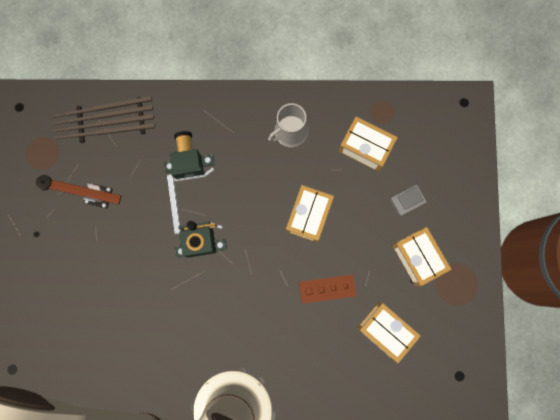

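View pics/wrist0.png

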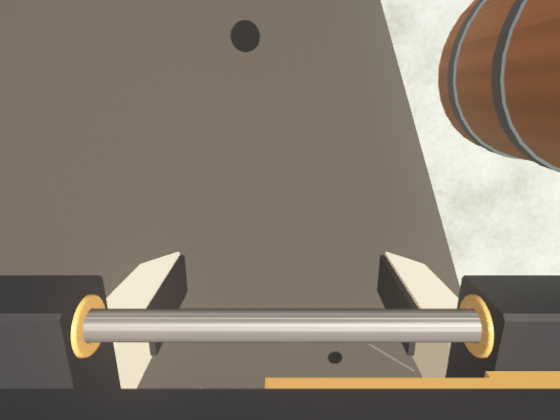

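The views look like this:
- **Top view:** there are four cell-like boxes at about (310,213), (369,142), (423,257) and (390,333). The comparator's lamp head is at (200,240), its viewing head at (186,162), and its stop bar at about (174,205). The tankard is at (291,125).
- **Choice:** image left is the robot's left, so the box at (310,213) is the candidate. In the scene view it is at (258,228).

I'll measure coarsely and take a close crop.

```bash
cat > h.py <<'E'
import numpy as np, cv2
from scipy.spatial.transform import Rotation as R
from rig import env, vision
def grab(n):
    s=env.get_state(); c=vision.camera(n)
    if n=="wrist":
        T=np.eye(4);T[:3,:3]=R.from_quat(s["ee_rot"]).as_matrix();T[:3,3]=s["position"]
        c["W"]=T@c["T_tool_cam"]
    else: c["W"]=np.linalg.inv(c["camera_from_world"])
    return c
def onplane(c,uv,z):
    uv=np.atleast_2d(np.float64(uv)); d=np.c_[uv,np.ones(len(uv))]@np.linalg.inv(c["mtx"]).T@c["W"][:3,:3].T
    o=c["W"][:3,3]; return o+d*((z-o[2])/d[:,2:])
def tri(cs,uvs):
    A=0;b=0
    for c,uv in zip(cs,uvs):
        d=c["W"][:3,:3]@np.linalg.inv(c["mtx"])@np.r_[uv,1.]; d/=np.linalg.norm(d); P=np.eye(3)-np.outer(d,d); A=A+P; b=b+P@c["W"][:3,3]
    return np.linalg.solve(A,b)
def proj(c,p):
    q=np.linalg.inv(c["W"])@np.r_[p,1.]; q=c["mtx"]@q[:3]; return q[:2]/q[2]
E
python3 - <<'E'
from h import *
t=grab("top"); s=grab("scene")
for n,uv in dict(A=(310,213),B=(369,142),C=(423,257),D=(390,333)).items(): print(n,onplane(t,uv,64)[0].round())
print("view head",onplane(t,(185,163),70),"lamp",onplane(t,(196,242),85),"knob",onplane(t,(192,226),118), "stop ends",onplane(t,[(170,178),(177,231)],30))
print("tankard",onplane(t,(291,130),0))
print(R.from_quat(env.get_state()["ee_rot"]).as_matrix().round(3))
a=t["img"][120:300,150:360]; cv2.imwrite("pics/ctop.png",cv2.resize(a,None,fx=3.5,fy=3.5,interpolation=cv2.INTER_CUBIC)[:600,:735])
a=s["img"][160:350,220:450]; cv2.imwrite("pics/cscene.png",cv2.resize(a,None,fx=3.1,fy=3.1,interpolation=cv2.INTER_CUBIC))
E
```

```text
A [ 539. -206.   64.]
B [ 740. -369.   64.]
C [ 421. -510.   64.]
D [ 219. -418.   64.]
view head [[675.49193383 141.90328761  70.        ]] lamp [[454.59791067 101.21288178  85.        ]] knob [[493.98316571 106.67378518 118.        ]] stop ends [[641.46665031 192.30819332  30.        ]
 [489.67079107 166.60545301  30.        ]]
tankard [[ 793.95393747 -151.6057399     0.        ]]
[[ 0.931 -0.     0.365]
 [-0.365 -0.001  0.931]
 [-0.    -1.    -0.001]]
```

View pics/ctop.png

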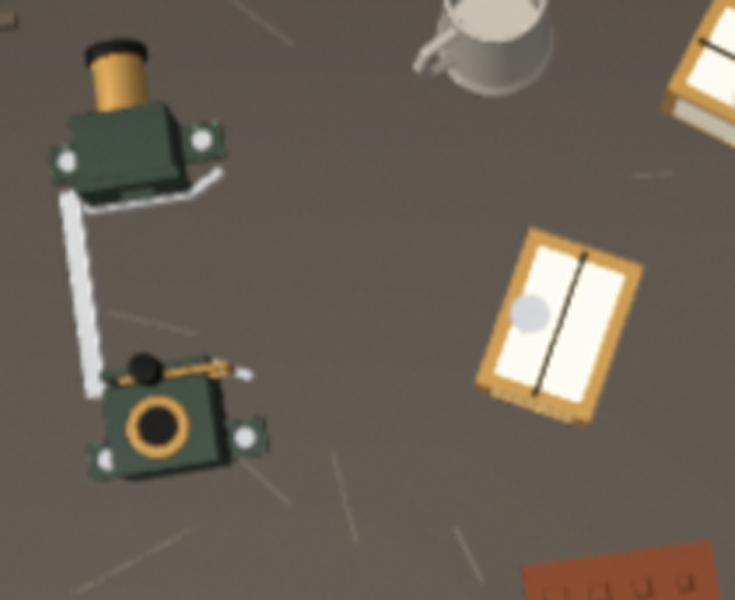

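View pics/cscene.png

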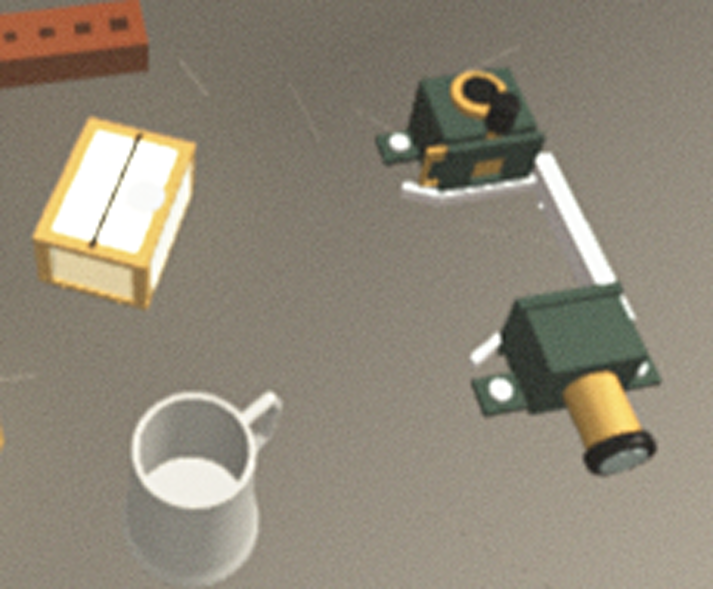

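The crops confirm the choice. The box at (310,213) has the line along its long side and clear end windows, while B (369,142), C (423,257) and D (390,333) are all further right. The pushes run roughly along world +y. Next I'll move to a wrist viewpoint over the comparator.

```bash
cat >> h.py <<'E'
def tgt(x,y,z,ang,tilt=0):
    """tool x heading ang deg, tool y down; tilt>0 leans fingertips forward (body back)"""
    s=env.get_state(); R0=R.from_quat(s["ee_rot"])
    b=np.array([[1,0,0],[0,0,1],[0,-1,0]]).T  # placeholder
    a=np.radians(ang); X=np.r_[np.cos(a),np.sin(a),0]; Y=np.r_[0,0,-1.]; t=np.radians(tilt)
    Xt=np.cos(t)*X-np.sin(t)*Y; Yt=np.cos(t)*Y+np.sin(t)*X
    M=np.c_[Xt,Yt,np.cross(Xt,Yt)]
    d=R0.inv().apply(np.r_[x,y,z]-s["position"]); rv=(R0.inv()*R.from_matrix(M)).as_rotvec()
    return d.round(1),rv.round(4)
E
python3 -c "
from h import *
print(tgt(600,-16,250,100))"
```

```text
(array([ 564.4,  -23.4, -445.5]), array([ 4.0000e-04, -2.1191e+00, -1.0000e-03]))
```

Call:
{"api": "jog_arm", "payload": {
  "steps": [
    [[280, -12, -220, 0, -1.05, 0, 1], [280, -12, -220, 0, -1.05, 0, 1], [280, -12, -220, 0, -1.05, 0, 1], [280, -12, -220, 0, -1.05, 0, 1], [280, -12, -220, 0, -1.05, 0, 1], [280, -12, -220, 0, -1.05, 0, 1], [420, -18, -340, 0, -1.5, 0, 1], [420, -18, -340, 0, -1.5, 0, 1], [420, -18, -340, 0, -1.5, 0, 1], [564, -23, -445, 0, -2.119, 0, 1], [564, -23, -445, 0, -2.119, 0, 1], [564, -23, -445, 0, -2.119, 0, 1]]
  ]
}}

```text
time_s: 1.25
position: [469.0, 206.7, 241.9]
ee_rot: [0.619, 0.342, -0.342, -0.619]
ft_force: [0.2, -0.7, 0.3]
width: 91.8
```

```bash
python3 -c "
from h import *
print(tgt(600,-16,250,100),env.get_state()['joint_positions'])"
```

```text
(array([-118.8,   -7.9, -229.4]), array([ 2.000e-04, -7.357e-01, -7.000e-04])) [-0.00869372  0.24604085 -0.53203277  1.87221995  0.14274508  1.06088952
  1.982932  ]
```

```bash
python3 -c "
from h import *
print(tgt(582,85,250,-80))"
```

```text
(array([ -42.9,   -8. , -160.4]), array([8.0000e-04, 2.4059e+00, 3.0000e-04]))
```

Call:
{"api": "jog_arm", "payload": {
  "steps": [
    [[-43, -8, -160, 0, 1.2, 0, 1], [-43, -8, -160, 0, 1.2, 0, 1], [-43, -8, -160, 0, 1.2, 0, 1], [-43, -8, -160, 0, 1.2, 0, 1], [-43, -8, -160, 0, 1.2, 0, 1], [-43, -8, -160, 0, 1.2, 0, 1], [-43, -8, -160, 0, 1.2, 0, 1], [-43, -8, -160, 0, 1.2, 0, 1], [-43, -8, -160, 0, 1.2, 0, 1], [-43, -8, -160, 0, 1.2, 0, 1], [-43, -8, -160, 0, 1.2, 0, 1]]
  ]
}}

```text
time_s: 2.17
position: [581.5, 85.2, 249.9]
ee_rot: [0.704, -0.068, 0.068, -0.704]
ft_force: [0.2, -0.6, 0.2]
width: 91.8
```

Call:
{"api": "jog_arm", "payload": {
  "steps": [
    [[0, 0, 0, 0, 1.206, 0, 1], [0, 0, 0, 0, 1.206, 0, 1], [0, 0, 0, 0, 1.206, 0, 1], [0, 0, 0, 0, 1.206, 0, 1], [0, 0, 0, 0, 1.206, 0, 1], [0, 0, 0, 0, 1.206, 0, 1], [0, 0, 0, 0, 1.206, 0, 1], [0, 0, 0, 0, 1.206, 0, 1], [0, 0, 0, 0, 1.206, 0, 1], [0, 0, 0, 0, 1.206, 0, 1], [0, 0, 0, 0, 1.206, 0, 1]]
  ]
}}

```text
time_s: 3.08
position: [581.4, 85.4, 249.8]
ee_rot: [0.541, -0.455, 0.455, -0.541]
ft_force: [-0.2, 0.5, -1.1]
width: 91.8
```

```bash
python3 - <<'E'
from h import *
print(env.get_state()['time_s'],env.get_state()['joint_positions'],tgt(582,85,250,-80),env.get_state()['position'])
import pickle
c=grab("wrist"); pickle.dump(c,open("w1.pkl","wb")); cv2.imwrite("pics/w1.png",c["img"])
s=grab("scene"); cv2.imwrite("pics/scene1.png",s["img"])
E
```

```text
3.0833 [-0.1639656   0.33541755 -0.03530659  1.69877302  0.01394108  1.10802858
 -0.03159117] (array([ 0.5, -0.2,  0.5]), array([ 0.0004, -0.0026,  0.0009])) [581.38539345  85.36681851 249.84364095]
```

View pics/w1.png

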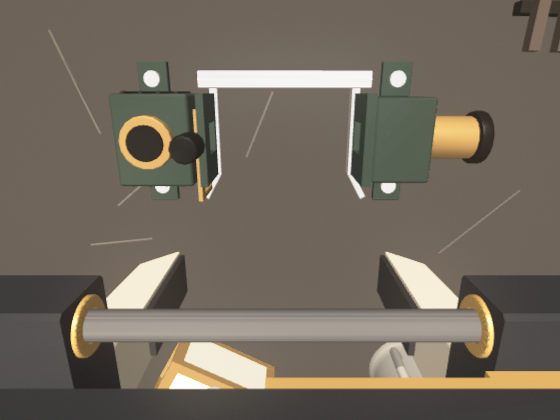

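View pics/scene1.png

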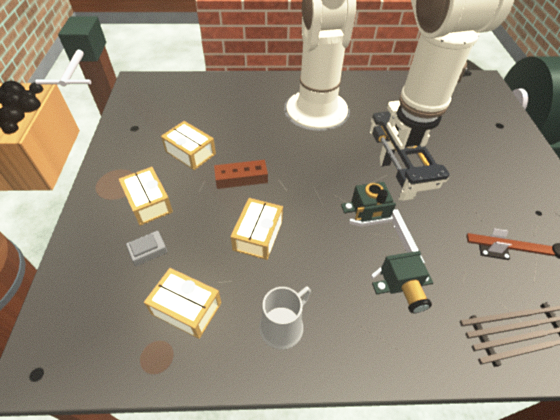

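The wrist view shows the following:
- **Stop bar:** from (198,79) to (372,79).
- **Cheeks:** inner edges at u≈218 and u≈350.
- **Knob:** black, at about (186,148).

There is no further cell at the far left in the scene view. Next I'll extract the bar and cheek geometry, then take a second view at a lower, shifted place.

```bash
cat > comp.py <<'E'
from h import *
import pickle,sys
def bar(c):
    g=cv2.cvtColor(c["img"],cv2.COLOR_BGR2GRAY)
    hsv=cv2.cvtColor(c["img"],cv2.COLOR_BGR2HSV)
    m=((g>170)&(hsv[...,1]<60)).astype(np.uint8); m[250:]=0
    m=cv2.morphologyEx(m,cv2.MORPH_OPEN,np.ones((9,25),np.uint8))
    cn=max(cv2.findContours(m,0,1)[0],key=cv2.contourArea)
    return cv2.boxPoints(cv2.minAreaRect(cn)),cn
if __name__=="__main__":
    c=pickle.load(open(sys.argv[1],"rb"))
    b,cn=bar(c); print(b.round(1))
    im=cv2.resize(c["img"][40:240,90:510],None,fx=1.9,fy=1.9,interpolation=cv2.INTER_CUBIC); cv2.imwrite("pics/crop_%s.png"%sys.argv[1][:2],im)
    for z in(20,30): 
        P=onplane(c,b,z); print(z,P.round(1).tolist())
E
python3 comp.py w1.pkl; python3 -c "
from h import *
print(tgt(560,-10,250,-80))"
```

```text
[[197.  70.]
 [371.  70.]
 [371.  87.]
 [197.  87.]]
20 [[481.3, 172.7, 20.0], [650.8, 202.0, 20.0], [654.6, 186.5, 20.0], [482.9, 156.8, 20.0]]
30 [[483.5, 172.5, 30.0], [648.6, 201.1, 30.0], [652.4, 186.0, 30.0], [485.1, 157.0, 30.0]]
(array([ 90.1,  -0.1, -37.8]), array([0.0004, 0.0023, 0.0008]))
```

View pics/crop_w1.png

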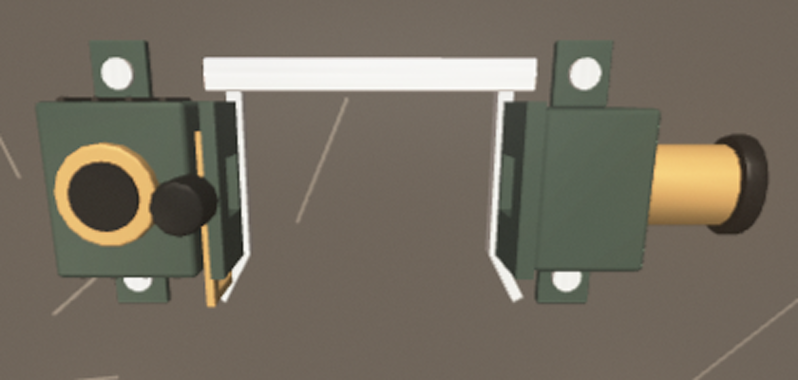

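Call:
{"api": "jog_arm", "payload": {
  "steps": [
    [[45, 0, -20, 0, 0, 0, 1], [90, 0, -38, 0, 0, 0, 1], [90, 0, -38, 0, 0, 0, 1], [90, 0, -38, 0, 0, 0, 1]]
  ]
}}

```text
time_s: 3.52
position: [558.9, -16.2, 250.0]
ee_rot: [0.542, -0.454, 0.456, -0.54]
ft_force: [-0.4, -0.3, -0.5]
width: 91.8
```

```bash
python3 - <<'E'
from h import *
import pickle
c=grab("wrist"); pickle.dump(c,open("w2.pkl","wb")); cv2.imwrite("pics/w2.png",c["img"])
w=pickle.load(open("w1.pkl","rb"))
for z in(0,14):
    P=onplane(w,[(219.5,172.6),(347.9,172.6)],z); print(z,P.round(1).tolist(),np.linalg.norm(P[1]-P[0]), P.mean(0))
E
```

```text
0 [[512.9, 69.1, 0.0], [655.8, 93.8, 0.0]] 144.98401187048452 [584.35053886  81.44396759   0.        ]
14 [[514.8, 72.4, 14.0], [652.7, 96.3, 14.0]] 140.00731456205335 [583.76065939  84.37715997  14.        ]
```

View pics/w2.png

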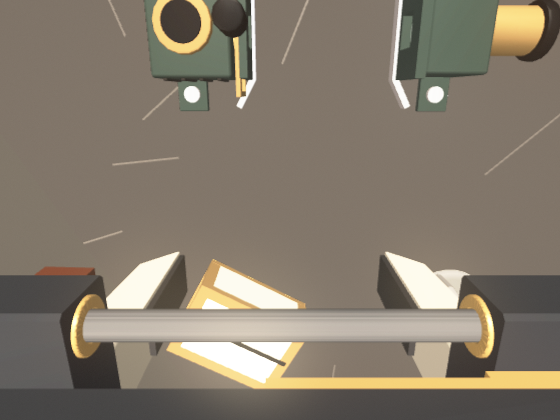

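The second view shows the cheek corners at (253,78) and (394,78). The cell is partly behind the gripper near (240,330). I'll move on to view the cell.

```bash
python3 - <<'E'
from h import *
import pickle
a=pickle.load(open("w1.pkl","rb"));b=pickle.load(open("w2.pkl","rb"))
for p,q in [((219.5,172.6),(253.5,78)),((347.9,172.6),(392.5,80)),((187,145),(230,14))]: print(tri([a,b],[p,q]).round(1))
print(onplane(a,(187,146),118))
print(tgt(524,-251,250,-108.7))
E
```

```text
[514.6  72.7  14.8]
[654.1  95.4   9.1]
[497.5 112.4 103.9]
[[500.93470765 114.14001612 118.        ]]
(array([228.4,   0.5, -76.4]), array([0.    , 0.5016, 0.0017]))
```

Call:
{"api": "jog_arm", "payload": {
  "steps": [
    [[40, 0, -13, 0, 0.12, 0, 1], [80, 0, -26, 0, 0.24, 0, 1], [120, 0, -40, 0, 0.36, 0, 1], [160, 0, -52, 0, 0.48, 0, 1], [200, 0, -66, 0, 0.502, 0, 1], [228, 0, -76, 0, 0.502, 0, 1], [228, 0, -76, 0, 0.502, 0, 1], [228, 0, -76, 0, 0.502, 0, 1]]
  ]
}}

```text
time_s: 4.23
position: [524.2, -252.1, 250.4]
ee_rot: [0.412, -0.574, 0.575, -0.411]
ft_force: [0.2, 1.6, 1.0]
width: 91.8
```

```bash
python3 - <<'E'
from h import *
import pickle
c=grab("wrist"); pickle.dump(c,open("w3.pkl","wb")); cv2.imwrite("pics/w3.png",c["img"])
E
```

```text
(no output)
```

View pics/w3.png

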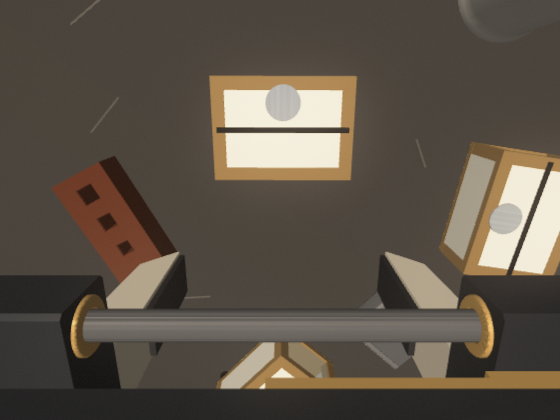

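The cell is at (211,76) to (356,181) in the wrist view. The nail mold is at left, cell B at right, and C behind.

```bash
cat > cell.py <<'E'
from h import *
import pickle,sys
def cellmask(img):
    hsv=cv2.cvtColor(img,cv2.COLOR_BGR2HSV)
    m=(((hsv[...,1]>90)&(hsv[...,2]>120)&(hsv[...,0]>8)&(hsv[...,0]<35))|((hsv[...,2]>215))|((hsv[...,2]>150)&(hsv[...,1]<40))).astype(np.uint8)
    return m
def cell(c,rmax=250,umin=0,umax=560):
    m=cellmask(c["img"]); m[rmax:]=0; m[:,:umin]=0; m[:,umax:]=0
    m=cv2.morphologyEx(m,cv2.MORPH_CLOSE,np.ones((7,7),np.uint8)); m=cv2.morphologyEx(m,cv2.MORPH_OPEN,np.ones((7,7),np.uint8))
    cs=[k for k in cv2.findContours(m,0,1)[0] if cv2.contourArea(k)>2000]
    return cs
if __name__=="__main__":
    c=pickle.load(open(sys.argv[1],"rb"))
    for k in cell(c):
        r=cv2.minAreaRect(k); b=cv2.boxPoints(r); print(r, b.round(1).tolist())
        a=cv2.approxPolyDP(k,6,True)[:,0]; print("poly",a.tolist())
        for z in(0,64):
            P=onplane(c,b,z); e=np.linalg.norm(np.roll(P,-1,0)-P,axis=1); print(z,P.round(1).tolist(),e.round(1),P.mean(0).round(1))
            i=np.argmax(e); v=np.roll(P,-1,0)[i]-P[i]; print("long axis",np.degrees(np.arctan2(v[1],v[0]))%180)
E
python3 cell.py w3.pkl
```

```text
((515.0, 198.5), (101.0, 88.0), 90.0) [[471.0, 148.0], [559.0, 148.0], [559.0, 249.0], [471.0, 249.0]]
poly [[502, 148], [471, 249], [559, 249], [559, 158]]
0 [[730.3, -297.9, 0.0], [822.7, -329.4, 0.0], [809.9, -453.8, 0.0], [709.1, -419.4, 0.0]] [ 97.6 125.  106.5 123.3] [ 768.  -375.1    0. ]
long axis 84.11284060013364
64 [[702.1, -278.4, 64.0], [780.0, -305.0, 64.0], [769.2, -409.8, 64.0], [684.2, -380.8, 64.0]] [ 82.3 105.4  89.8 103.9] [ 733.9 -343.5   64. ]
long axis 84.11284060013367
((283.0, 127.0), (104.0, 146.0), 90.0) [[210.0, 75.0], [356.0, 75.0], [356.0, 179.0], [210.0, 179.0]]
poly [[210, 76], [215, 179], [350, 179], [356, 76]]
0 [[485.3, -134.1, 0.0], [629.7, -183.3, 0.0], [600.3, -290.8, 0.0], [443.3, -237.2, 0.0]] [152.5 111.4 165.9 111.3] [ 539.7 -211.3    0. ]
long axis 161.1678745809606
64 [[495.6, -140.3, 64.0], [617.3, -181.8, 64.0], [592.5, -272.4, 64.0], [460.1, -227.2, 64.0]] [128.6  93.9 139.9  93.9] [ 541.4 -205.4   64. ]
long axis 161.16787458096059
```

```bash
python3 - <<'E'
from h import *
import pickle
c=pickle.load(open("w3.pkl","rb"))
P=onplane(c,[(210,75.5),(356.5,75.5),(350.5,180),(214.5,180)],64); print(P.round(1).tolist(),np.linalg.norm(np.roll(P,-1,0)-P,axis=1).round(1),P.mean(0).round(1))
C=P.mean(0); a=np.radians(71.2); u=np.r_[np.cos(a),np.sin(a)]
T=C[:2]-82*u; print(T, tgt(T[0],T[1],120,-108.8))
E
```

```text
[[495.4, -140.7, 64.0], [617.6, -182.3, 64.0], [587.3, -271.6, 64.0], [463.8, -229.5, 64.0]] [129.1  94.3 130.5  94.3] [ 541. -206.   64.]
[ 514.59337457 -283.66683191] (array([ 35.6, 130.3,   1. ]), array([-0.0001,  0.0032,  0.0005]))
```

Sides measure 129–130 × 94 mm at z=64, which fits the described size. I'll drop behind the cell and take a second view.

Call:
{"api": "jog_arm", "payload": {
  "steps": [
    [[20, 35, 0, 0, 0, 0, 0.7], [36, 75, 0, 0, 0, 0, 0.7], [36, 110, 1, 0, 0.003, 0, 0.7], [36, 130, 1, 0, 0.003, 0, 0.7], [36, 130, 1, 0, 0.003, 0, 0.7], [36, 130, 1, 0, 0.003, 0, 0.7]]
  ]
}}

```text
time_s: 4.78
position: [515.0, -281.1, 119.3]
ee_rot: [-0.413, 0.575, -0.573, 0.413]
ft_force: [0.1, 0.5, 0.3]
width: 65.0
```

```bash
python3 - <<'E'
from h import *
import pickle
c=grab("wrist"); pickle.dump(c,open("w4.pkl","wb")); cv2.imwrite("pics/w4.png",c["img"])
E
python3 cell.py w4.pkl | grep poly
```

```text
poly [[158, 0], [166, 98], [188, 91], [393, 94], [392, 104], [167, 101], [173, 179], [391, 181], [408, 4]]
```

View pics/w4.png

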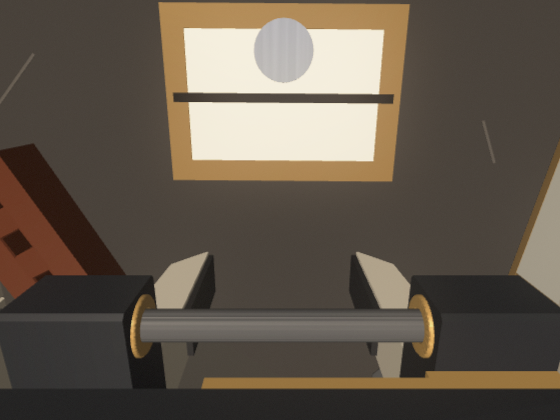

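```bash
python3 - <<'E'
from h import *
import pickle
a=pickle.load(open("w3.pkl","rb"));b=pickle.load(open("w4.pkl","rb"))
p3=[(210,75.5),(356.5,75.5),(350.5,180),(214.5,180)];p4=[(160,3),(408,4),(393.5,182),(172.5,181.5)]
Q=np.array([tri([a,b],[p,q]) for p,q in zip(p3,p4)]); print(Q.round(1),Q.mean(0))
P=onplane(b,p4,64); print(P.round(1).tolist(),P.mean(0))
v=P[1]-P[0]+P[2]-P[3]; print(np.degrees(np.arctan2(v[1],v[0])))
C=P.mean(0); an=np.arctan2(v[1],v[0])+np.pi/2; u=np.r_[np.cos(an),np.sin(an)]; T=C[:2]-68*u; print(np.degrees(an),u,tgt(T[0],T[1],25,np.degrees(an)-180))
E
```

```text
[[ 495.2 -140.6   63.2]
 [ 618.  -182.2   61.1]
 [ 586.6 -270.1   69.8]
 [ 464.5 -229.3   67.2]] [ 541.06328929 -205.56935115   65.344116  ]
[[495.2, -140.9, 64.0], [616.8, -182.2, 64.0], [587.8, -272.2, 64.0], [463.2, -230.1, 64.0]] [ 540.75615314 -206.3364898    64.        ]
-18.72142158988878
71.27857841011122 [0.32096711 0.94709034] (array([-11.7,  96. ,  -1.1]), array([-0.0009,  0.0026, -0.0005]))
```

The cell centre is about (540.8, −206.3) with heading 71.3°, and the triangulated top height is about 65 mm. The home pose is (576.7, 125.2) with heading 99.8°. I'll descend behind the white side with the fingers spread, leaning the gripper body back 20° so that it stays clear of the lamp head and knob.

```bash
cat >> h.py <<'E'
def cellpush(cx,cy,h,z=25,gap=0,tilt=20):
    t=np.radians(tilt); d=47+9.5*np.cos(t)+gap; a=np.radians(h)
    return tgt(cx-d*np.cos(a),cy-d*np.sin(a),z,h-180,-tilt)
E
python3 - <<'E'
from h import *
print(cellpush(540.8,-206.3,71.3,60,25),cellpush(540.8,-206.3,71.3,25,12))
E
```

```text
(array([ 1.2, 61. , -1. ]), array([-0.0005,  0.0024,  0.3486])) (array([-11.8,  96. ,  -1. ]), array([-0.0005,  0.0024,  0.3486]))
```

Call:
{"api": "jog_arm", "payload": {
  "steps": [
    [[1, 25, -1, 0, 0.002, 0.12, 0.7], [1, 50, -1, 0, 0.002, 0.24, 0.7], [1, 75, -1, 0, 0.002, 0.349, 0.7], [-5, 96, -1, 0, 0.002, 0.349, 0.7], [-12, 96, -1, 0, 0.002, 0.349, 0.7], [-12, 96, -1, 0, 0.002, 0.349, 0.7]]
  ]
}}

```text
time_s: 5.33
position: [520.6, -268.7, 26.2]
ee_rot: [-0.306, 0.637, -0.493, 0.507]
ft_force: [0.4, 1.9, 1.5]
width: 64.2
```

```bash
python3 - <<'E'
from h import *
s=env.get_state();print(s['position'],s['ft_force'],s['joint_positions'])
u=np.r_[np.cos(np.radians(71.3)),np.sin(np.radians(71.3))]
for d in (0,30,60,80,100): print(d,cellpush(*(np.r_[540.8,-206.3]+d*u),71.3))
E
```

```text
[ 520.60910883 -268.70887687   26.15052729] [0.4225465  1.94973339 1.52734899] [ 0.63768377  0.69264586 -0.00331041  1.77542766 -0.45485072  0.83744623
  0.64584149]
0 (array([-8.7,  4.4, -0.9]), array([-0.0006,  0.0024, -0.0026]))
30 (array([-36.8,  14.7,  -0.8]), array([-0.0006,  0.0024, -0.0026]))
60 (array([-65. ,  25.1,  -0.7]), array([-0.0006,  0.0024, -0.0026]))
80 (array([-83.8,  32. ,  -0.7]), array([-0.0006,  0.0024, -0.0026]))
100 (array([-102.6,   38.9,   -0.7]), array([-0.0006,  0.0024, -0.0026]))
```

Call:
{"api": "jog_arm", "payload": {
  "steps": [
    [[-6, 3.4, -0.9, 0, 0.002, 0, 0.7], [-12, 5.6, -0.9, 0, 0.002, 0, 0.7], [-20, 8.6, -0.9, 0, 0.002, 0, 0.7], [-28, 11.5, -0.8, 0, 0.002, 0, 0.7], [-37, 14.8, -0.8, 0, 0.002, 0, 0.7], [-46, 18.1, -0.8, 0, 0.002, 0, 0.7], [-55, 21.4, -0.8, 0, 0.002, 0, 0.7], [-64, 24.7, -0.7, 0, 0.002, 0, 0.7], [-72, 27.7, -0.7, 0, 0.002, 0, 0.7], [-79, 30.3, -0.7, 0, 0.002, 0, 0.7], [-84, 32, -0.7, 0, 0.002, 0, 0.7], [-84, 32, -0.7, 0, 0.002, 0, 0.7]]
  ]
}}

```text
time_s: 6.33
position: [551.1, -182.4, 27.5]
ee_rot: [-0.306, 0.635, -0.495, 0.508]
ft_force: [0.2, -2.5, 1.7]
width: 64.2
```

```bash
python3 - <<'E'
from h import *
import pickle
s=env.get_state();print(s['position'],s['ft_force'])
c=grab("wrist"); pickle.dump(c,open("w5.pkl","wb")); cv2.imwrite("pics/w5.png",c["img"])
c=grab("top"); pickle.dump(c,open("t5.pkl","wb")); cv2.imwrite("pics/t5.png",c["img"])
u=np.r_[np.cos(np.radians(71.3)),np.sin(np.radians(71.3))]
print(cellpush(*(np.r_[540.8,-206.3]+80*u),71.3))
E
```

```text
[ 551.05157857 -182.38905257   27.53956391] [ 0.15394281 -2.504031    1.66433838]
(array([ 2.2,  1.2, -1.4]), array([-0.0029,  0.0038, -0.0022]))
```

View pics/w5.png

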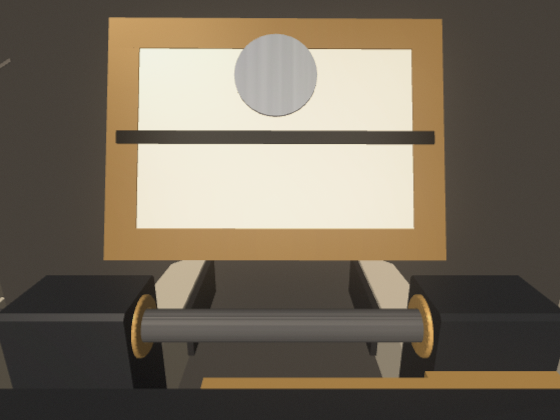

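View pics/t5.png

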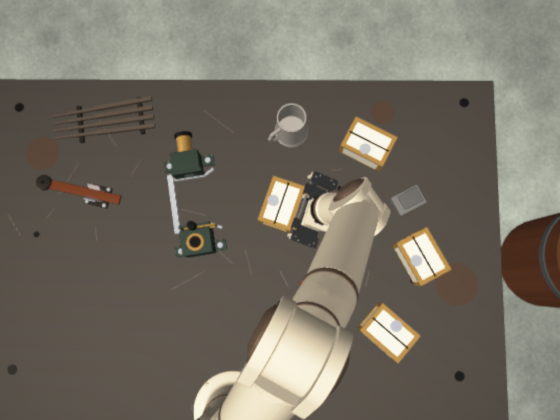

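The cell slid flat ahead of the fingers, with corners at (109,18), (442,18), (446,261) and (104,261). I'll recompute the arc from its measured pose.

```bash
cat >> h.py <<'E'
HOME=np.r_[576.7,125.2]; HH=99.83
def cellpose(c,px):
    P=onplane(c,px,64); v=P[1]-P[0]+P[2]-P[3]; h=np.degrees(np.arctan2(v[1],v[0]))+90
    print("sides",np.linalg.norm(np.roll(P,-1,0)-P,axis=1).round(1)); return P.mean(0)[:2],h
def tocomp(p):
    a=np.radians(HH);d=np.asarray(p)[:2]-HOME; return np.r_[d@[np.cos(a),np.sin(a)], d@[-np.sin(a),np.cos(a)]]
E
python3 - <<'E'
from h import *
import pickle
c=pickle.load(open("w5.pkl","rb"))
C,h=cellpose(c,[(109,18),(442,18),(446,261),(104,261)]); print(C,h,tocomp(C))
s=env.get_state(); u=np.r_[np.cos(np.radians(h)),np.sin(np.radians(h))]
print("TCP in cell",(s["position"][:2]-C)@u,(s["position"][:2]-C)@np.r_[-u[1],u[0]])
E
```

```text
sides [130.1  94.7 129.8  94.1]
[ 566.53159461 -127.74642545] 71.55553694571012 [-247.49682297   53.2035077 ]
TCP in cell -56.984045881662 -1.9219113240305925
```

```bash
cat > path.py <<'E'
from h import *
import sys
def plan(C,h,off,d1,Rr,ss,z=25,over=0,tilt=20):
    phi=HH-h; 
    for s in ss:
        a=np.radians(h); p=np.array(C,float)
        m=min(s,d1); p+=m*np.r_[np.cos(a),np.sin(a)]; r=s-m; L=Rr*np.radians(phi); m=min(r,L); b=a+m/Rr
        p+=Rr*np.r_[np.sin(b)-np.sin(a),-np.cos(b)+np.cos(a)]; r-=m; p+=r*np.r_[np.cos(b),np.sin(b)]
        u=np.r_[np.cos(b),np.sin(b)]; n=np.r_[-u[1],u[0]]
        T=p+off[0]*u+off[1]*n
        d,rv=tgt(T[0],T[1],z,np.degrees(b)-180,-tilt)
        print(s,tocomp(p).round(1),np.degrees(b).round(1),d.tolist(),rv.tolist())
E
python3 -c "
from path import *
plan((566.5,-127.7),71.5,(-57,-1.9),29,330,[4,10,18,26,35,44,53,62,71,80,89,96],z=25)"
```

```text
4 [-243.9   51.3] 71.5 [-3.1, 3.2, -0.1] [-0.0041, 0.0005, -0.0022]
10 [-238.6   48.5] 71.5 [-8.8, 5.2, -0.1] [-0.0041, 0.0005, -0.0022]
18 [-231.6   44.7] 71.5 [-16.3, 8.0, -0.1] [-0.0041, 0.0005, -0.0022]
26 [-224.6   40.9] 71.5 [-23.8, 10.7, -0.2] [-0.0041, 0.0005, -0.0022]
35 [-216.6   36.7] 72.5 [-32.3, 13.8, 0.8] [-0.0103, -0.0166, -0.0022]
44 [-208.6   32.6] 74.1 [-40.8, 17.0, 2.1] [-0.0197, -0.0422, -0.0021]
53 [-200.4   28.9] 75.7 [-49.4, 20.1, 3.1] [-0.029, -0.0678, -0.0021]
62 [-192.1   25.3] 77.2 [-58.0, 23.3, 3.8] [-0.0384, -0.0935, -0.002]
71 [-183.8   21.9] 78.8 [-66.6, 26.4, 4.4] [-0.0477, -0.1191, -0.002]
80 [-175.3   18.8] 80.4 [-75.2, 29.6, 4.6] [-0.0571, -0.1447, -0.0019]
89 [-166.8   15.9] 81.9 [-83.8, 32.8, 4.6] [-0.0664, -0.1703, -0.0019]
96 [-160.1   13.9] 83.1 [-90.5, 35.2, 4.5] [-0.0737, -0.1902, -0.0018]
```

Call:
{"api": "jog_arm", "payload": {
  "steps": [
    [[-3, 3, 0, -0.004, 0, -0.002, 0.7], [-9, 5.2, 0, -0.004, 0, -0.002, 0.7], [-16.3, 8, 0, -0.004, 0, -0.002, 0.7], [-23.8, 10.7, -0.2, -0.004, 0, -0.002, 0.7], [-32.3, 13.8, 0.8, -0.01, -0.017, -0.002, 0.7], [-40.8, 17, 2.1, -0.02, -0.042, -0.002, 0.7], [-49.4, 20.1, 3.1, -0.029, -0.068, -0.002, 0.7], [-58, 23.3, 3.8, -0.038, -0.094, -0.002, 0.7], [-66.6, 26.4, 4.4, -0.048, -0.119, -0.002, 0.7], [-75.2, 29.6, 4.6, -0.057, -0.145, -0.002, 0.7], [-83.8, 32.8, 4.6, -0.066, -0.17, -0.002, 0.7], [-90.5, 35.2, 4.5, -0.074, -0.19, -0.002, 0.7]]
  ]
}}

```text
time_s: 7.43
position: [586.8, -93.7, 26.0]
ee_rot: [-0.371, 0.601, -0.441, 0.554]
ft_force: [-0.3, -7.5, 4.1]
width: 64.4
```

```bash
python3 - <<'E'
from h import *
import pickle
s=env.get_state();print(s['time_s'],s['position'],s['ft_force'])
c=grab("wrist"); pickle.dump(c,open("w6.pkl","wb")); cv2.imwrite("pics/w6.png",c["img"])
E
```

```text
7.4333 [586.78190208 -93.65657705  25.96764861] [-0.30493611 -7.49686278  4.05155604]
```

View pics/w6.png

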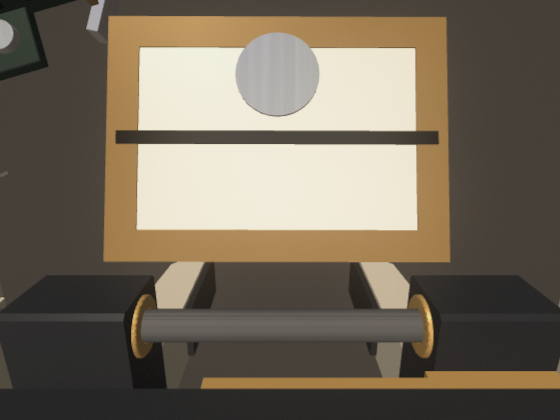

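The cell still sits squarely on both fingers, with corners at (109,16), (446,16), (450,262) and (104,262). The lamp-side cheek flare appears at the top left.

```bash
python3 - <<'E'
from path import *
import pickle
c=pickle.load(open("w6.pkl","rb"))
C,h=cellpose(c,[(109,16),(446,16),(450,262),(104,262)]); q=tocomp(C); print(C,h,q)
s=env.get_state(); u=np.r_[np.cos(np.radians(h)),np.sin(np.radians(h))]
off=((s["position"][:2]-C)@u,(s["position"][:2]-C)@np.r_[-u[1],u[0]]); print("off",off)
phi=np.radians(HH-h)
for Rr in (250,300,350,400):
    d1=(q[1]-Rr*(1-np.cos(phi)))/np.sin(phi); print(Rr,d1, -q[0]-d1*np.cos(phi)-Rr*np.sin(phi))
print(tocomp(onplane(c,(94,35),14)[0]))
E
```

```text
sides [129.8  94.4 129.8  94.1]
[591.76367935 -37.22433192] 83.15562917545067 [-162.61147534   12.88744051]
off (np.float64(-54.155836649367714), np.float64(-1.9896130411315345))
250 8.277832232885675 82.94870712616456
300 0.9504769239874911 75.62135181726639
350 -6.376878384910694 68.2939965083682
400 -13.70423369380888 60.96664119947005
[-72.14346015  86.21134022]
```

```bash
python3 -c "
from path import *
plan((591.8,-37.2),83.15,(-55.5,-2),1,300,[5,12,20,28,36,44,52,60,68,76,83,88],z=24)"
```

```text
5 [-157.8   11.4] 83.9 [-2.8, 3.2, 0.8] [-0.0059, -0.0091, 0.0013]
12 [-151.     9.6] 85.3 [-9.4, 5.6, 1.9] [-0.0139, -0.031, 0.0013]
20 [-143.3    7.7] 86.8 [-17.1, 8.4, 3.0] [-0.023, -0.0561, 0.0014]
28 [-135.5    6. ] 88.3 [-24.7, 11.2, 3.9] [-0.0321, -0.0812, 0.0014]
36 [-127.6    4.5] 89.8 [-32.4, 14.0, 4.5] [-0.0412, -0.1062, 0.0014]
44 [-119.7    3.2] 91.4 [-40.1, 16.8, 5.0] [-0.0503, -0.1313, 0.0015]
52 [-111.8    2.1] 92.9 [-47.8, 19.6, 5.2] [-0.0594, -0.1564, 0.0015]
60 [-103.8    1.3] 94.4 [-55.5, 22.3, 5.2] [-0.0685, -0.1814, 0.0015]
68 [-95.8   0.6] 95.9 [-63.2, 25.1, 5.0] [-0.0776, -0.2065, 0.0016]
76 [-87.9   0.2] 97.5 [-70.8, 27.9, 4.6] [-0.0867, -0.2316, 0.0016]
83 [-80.9  -0. ] 98.8 [-77.6, 30.4, 4.0] [-0.0947, -0.2535, 0.0016]
88 [-75.9  -0.1] 99.8 [-82.3, 32.1, 3.5] [-0.1004, -0.2692, 0.0016]
```

Call:
{"api": "jog_arm", "payload": {
  "steps": [
    [[-3, 3, 0.8, -0.006, -0.009, 0.001, 0.7], [-9.4, 5.6, 1.9, -0.014, -0.031, 0.001, 0.7], [-17, 8.4, 3, -0.023, -0.056, 0.001, 0.7], [-24.7, 11.2, 3.9, -0.032, -0.081, 0.001, 0.7], [-32.4, 14, 4.5, -0.041, -0.106, 0.001, 0.7], [-40.1, 16.8, 5, -0.05, -0.131, 0.0015, 0.7], [-47.8, 19.6, 5.2, -0.059, -0.156, 0.0015, 0.7], [-55.5, 22.3, 5.2, -0.068, -0.181, 0.0015, 0.7], [-63.2, 25.1, 5, -0.078, -0.206, 0.0016, 0.7], [-70.8, 27.9, 4.6, -0.087, -0.232, 0.0016, 0.7], [-77.6, 30.4, 4, -0.095, -0.254, 0.0016, 0.7], [-82, 32, 3.5, -0.1, -0.269, 0.0016, 0.7]]
  ]
}}

```text
time_s: 8.48
position: [602.5, -5.3, 24.7]
ee_rot: [-0.454, 0.541, -0.356, 0.612]
ft_force: [1.3, -5.7, 3.0]
width: 64.3
```

```bash
python3 - <<'E'
from h import *
import pickle
s=env.get_state();print(s['time_s'],s['position'],s['ft_force'])
c=grab("wrist"); pickle.dump(c,open("w7.pkl","wb")); cv2.imwrite("pics/w7.png",c["img"])
E
```

```text
8.4833 [602.46708817  -5.34760794  24.74203764] [ 1.28204677 -5.74550618  2.96732906]
```

View pics/w7.png

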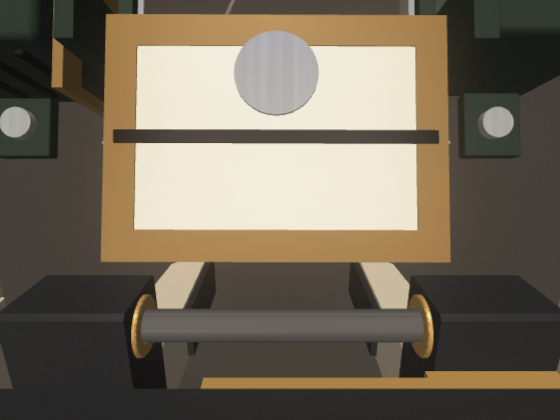

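The cell is centred in the mouth, with corners at (107,15), (446,15), (450,262) and (102,262). The two cheeks show as thin white lines at u≈141 and u≈412 at the top.

```bash
python3 - <<'E'
from path import *
import pickle
c=pickle.load(open("w7.pkl","rb"))
C,h=cellpose(c,[(107,15),(446,15),(450,262),(102,262)]); q=tocomp(C); print(C,h,q)
s=env.get_state(); u=np.r_[np.cos(np.radians(h)),np.sin(np.radians(h))]
off=((s["position"][:2]-C)@u,(s["position"][:2]-C)@np.r_[-u[1],u[0]]); print("off",off,tocomp(s["position"]))
print("cheeks",[tocomp(onplane(c,p,14)[0]).round(1) for p in [(142,5),(413,5)]])
a=np.radians(HH);X=np.r_[np.cos(a),np.sin(a)];N=np.r_[-X[1],X[0]]
for x in (-125,-110,-100,-85,-70,-63,-57,-54):
    T=HOME+x*X-0*N+N*0.0
    T=HOME+x*X-2.5*N; print(x,tgt(*T,24,HH-180,-20))
E
```

```text
sides [129.4  94.  129.4  93.7]
[590.82528944  50.01438934] 99.79486906924807 [-76.49332996  -1.08181499]
off (np.float64(-55.1385451489574), np.float64(-2.226350160394763)) [-131.63322983   -3.27435651]
cheeks [array([ 4.6, 69.4]), array([  4.7, -71.8])]
-125 (array([-6. ,  3. , -0.8]), array([-0.0022,  0.0016,  0.0017]))
-110 (array([-20.1,   8.1,  -0.8]), array([-0.0022,  0.0016,  0.0017]))
-100 (array([-29.5,  11.5,  -0.8]), array([-0.0022,  0.0016,  0.0017]))
-85 (array([-43.6,  16.6,  -0.7]), array([-0.0022,  0.0016,  0.0017]))
-70 (array([-57.7,  21.7,  -0.7]), array([-0.0022,  0.0016,  0.0017]))
-63 (array([-64.3,  24.1,  -0.7]), array([-0.0022,  0.0016,  0.0017]))
-57 (array([-69.9,  26.2,  -0.7]), array([-0.0022,  0.0016,  0.0017]))
-54 (array([-72.7,  27.2,  -0.7]), array([-0.0022,  0.0016,  0.0017]))
```

Call:
{"api": "jog_arm", "payload": {
  "steps": [
    [[-3, 2, 0, 0, 0.001, 0.001, 0.7], [-8, 3.7, 0, 0, 0.001, 0.001, 0.7], [-14, 5.9, 0, 0, 0.001, 0.001, 0.7], [-20, 8.1, 0, 0, 0.001, 0.001, 0.7], [-26, 10.3, 0, 0, 0.001, 0.001, 0.7], [-32, 12.4, 0, 0, 0.001, 0.001, 0.7], [-38, 14.6, 0, 0, 0.001, 0.001, 0.7], [-44, 16.8, 0, 0, 0.001, 0.001, 0.7], [-50, 18.9, 0, 0, 0.001, 0.001, 0.7], [-56, 21.1, 0, 0, 0.001, 0.001, 0.7], [-60, 22.6, 0, 0, 0.001, 0.001, 0.7], [-62, 23.3, 0, 0, 0.001, 0.001, 0.7]]
  ]
}}

```text
time_s: 9.53
position: [591.9, 60.2, 24.5]
ee_rot: [-0.453, 0.541, -0.356, 0.612]
ft_force: [1.1, -6.9, 4.3]
width: 63.9
```

```bash
python3 - <<'E'
from h import *
import pickle
s=env.get_state();print(s['time_s'],s['position'],s['ft_force'],tocomp(s["position"]))
c=grab("wrist"); pickle.dump(c,open("w8.pkl","wb")); cv2.imwrite("pics/w8.png",c["img"])
E
```

```text
9.5333 [591.86744166  60.16741577  24.52048104] [ 1.0707565  -6.87942465  4.29893533] [-66.66728564  -3.84204684]
```

View pics/w8.png

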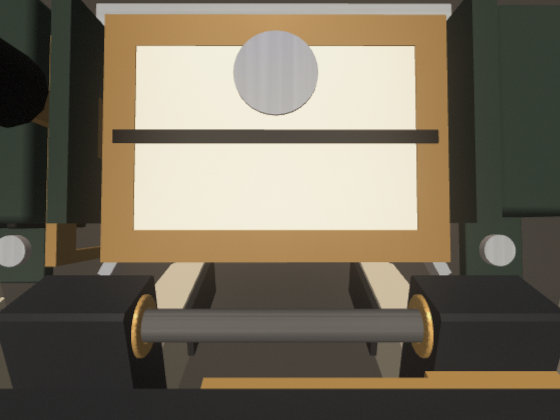

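The cell is between the heads, with the stop bar visible just beyond it at v≈10. I'll go slowly for the last 11 mm or so and watch the force.

Call:
{"api": "jog_arm", "payload": {
  "steps": [
    [[-2, 0.7, 0, 0, 0, 0, 0.7], [-4, 1.5, 0, 0, 0, 0, 0.7], [-6, 2.2, 0, 0, 0, 0, 0.7], [-7.5, 2.7, 0, 0, 0, 0, 0.7], [-8.5, 3.1, 0, 0, 0, 0, 0.7], [-9.2, 3.4, 0, 0, 0, 0, 0.7], [-9.6, 3.5, 0, 0, 0, 0, 0.7], [-10, 3.6, 0, 0, 0, 0, 0.7]]
  ]
}}

```text
time_s: 10.25
position: [590.4, 69.1, 24.6]
ee_rot: [-0.453, 0.541, -0.357, 0.612]
ft_force: [1.3, -5.6, 1.2]
width: 64.4
```

```bash
python3 - <<'E'
from h import *
s=env.get_state();print(s['time_s'],s['position'],s['ft_force'],s['torque'],tocomp(s["position"]))
E
```

```text
10.25 [590.40622737  69.14004223  24.61710673] [ 1.33215665 -5.57337691  1.19583639] [-1.50981386 -0.14086199  0.04390931] [-57.57692308  -3.93414071]
```

Call:
{"api": "jog_arm", "payload": {
  "steps": [
    [[-1, 0.4, 0, 0, 0, 0, 0.7], [-1.8, 0.7, 0, 0, 0, 0, 0.7], [-2.4, 0.9, 0, 0, 0, 0, 0.7], [-2.8, 1, 0, 0, 0, 0, 0.7]]
  ]
}}

```text
time_s: 10.58
position: [590.4, 69.6, 24.6]
ee_rot: [-0.454, 0.54, -0.359, 0.611]
ft_force: [1.4, -7.9, 2.4]
width: 64.5
```

Call:
{"api": "jog_arm", "payload": {
  "steps": [
    [[-1, 0.4, 0, 0, 0, 0, 0.7], [-1.5, 0.6, 0, 0, 0, 0, 0.7], [-1.9, 0.7, 0, 0, 0, 0, 0.7]]
  ]
}}

```text
time_s: 10.83
position: [590.4, 69.5, 24.6]
ee_rot: [-0.454, 0.54, -0.36, 0.611]
ft_force: [1.0, -7.7, 3.9]
width: 64.3
```

```bash
python3 - <<'E'
from h import *
import pickle
s=env.get_state();print(s['time_s'],s['position'],s['ft_force'],tocomp(s["position"]))
print(R.from_quat(s["ee_rot"]).as_matrix().round(3))
c=grab("wrist"); pickle.dump(c,open("w9.pkl","wb")); cv2.imwrite("pics/w9.png",c["img"])
t=grab("top"); cv2.imwrite("pics/t9.png",cv2.resize(t["img"][110:300,120:340],None,fx=3.1,fy=3.1,interpolation=cv2.INTER_CUBIC))
E
```

```text
10.8333 [590.39748928  69.51532106  24.63775985] [ 0.97506868 -7.74211461  3.85223277] [-57.20566204  -3.98960054]
[[ 0.157 -0.05   0.986]
 [-0.93   0.329  0.165]
 [-0.333 -0.943  0.005]]
```

View pics/w9.png

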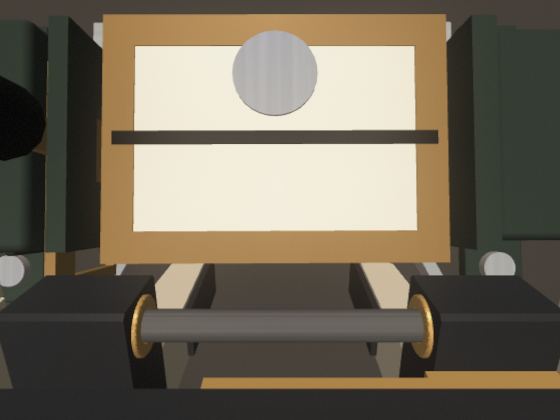

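View pics/t9.png

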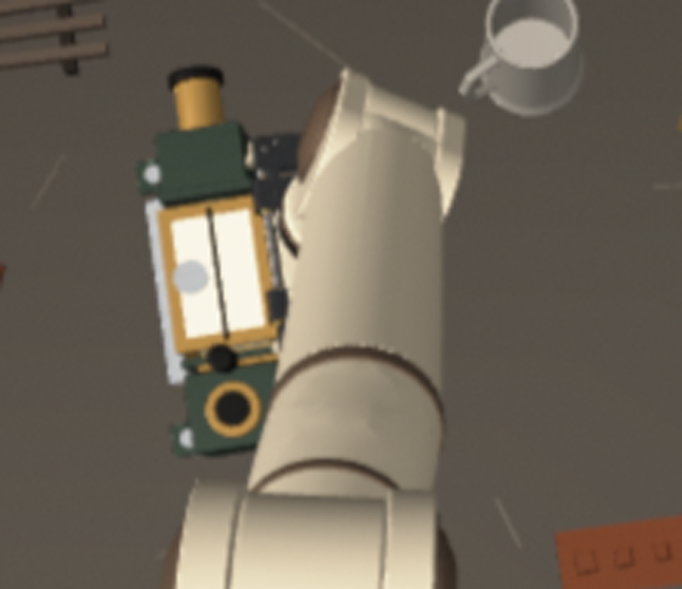

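The cell appears to be against the stop. I'll confirm by commanding a firmer push and seeing whether the force rises without motion.

Call:
{"api": "jog_arm", "payload": {
  "steps": [
    [[-2, 0.7, 0, 0, 0, 0, 0.7], [-4, 1.4, 0, 0, 0, 0, 0.7], [-5, 1.8, 0, 0, 0, 0, 0.7], [-5, 1.8, 0, 0, 0, 0, 0.7], [-5, 1.8, 0, 0, 0, 0, 0.7]]
  ]
}}

```text
time_s: 11.35
position: [590.5, 69.8, 24.7]
ee_rot: [-0.454, 0.539, -0.363, 0.609]
ft_force: [0.5, -12.1, 5.2]
width: 64.4
```

```bash
python3 - <<'E'
from h import *
import pickle
s=env.get_state();print(s['time_s'],s['position'],s['ft_force'],tocomp(s["position"]))
E
```

```text
11.35 [590.51834896  69.84904353  24.67404638] [  0.46501406 -12.12613902   5.24456533] [-56.89747288  -4.16566075]
```

Force rose to 12 N with no motion, so the cell is seated. I'll back off straight, then rise and inspect.

```bash
python3 - <<'E'
from h import *
a=np.radians(HH);X=np.r_[np.cos(a),np.sin(a)];N=np.r_[-X[1],X[0]]
def T(x,y,z,tilt): p=HOME+x*X+y*N; print(x,y,z,tgt(*p,z,HH-180,-tilt))
T(-95,-4,25,20);T(-130,-4,50,20);T(-130,-4,130,0);T(-48,0,250,0)
E
```

```text
-95 -4 25 (array([ 35.9, -12.8,   0.2]), array([-0.0084, -0.0061,  0.0154]))
-130 -4 50 (array([ 60.8, -47.9,   0.6]), array([-0.0084, -0.0061,  0.0154]))
-130 -4 130 (array([  34.6, -123.5,    1.1]), array([-0.0073, -0.0075, -0.3337]))
-48 0 250 (array([ -82.2, -210. ,   -2.9]), array([-0.0073, -0.0075, -0.3337]))
```

Call:
{"api": "jog_arm", "payload": {
  "steps": [
    [[12, -4.3, 0, 0, 0, 0, 0.7], [24, -8.6, 0, 0, 0, 0, 0.7], [36, -12.8, 0.2, 0, 0, 0, 0.7], [61, -30, 0.6, 0, 0, 0, 0.7], [61, -48, 0.6, 0, 0, 0, 0.3], [52, -75, 0.6, -0.007, -0.007, -0.12, 0], [43, -100, 1, -0.007, -0.007, -0.24, 0], [35, -124, 1, -0.007, -0.007, -0.334, 0], [0, -145, 0, -0.007, -0.007, -0.334, 0], [-35, -170, -1, -0.007, -0.007, -0.334, 0], [-65, -195, -2, -0.007, -0.007, -0.334, 0], [-82, -210, -3, -0.007, -0.007, -0.334, 0]]
  ]
}}

```text
time_s: 12.35
position: [585.2, 82.0, 253.9]
ee_rot: [-0.54, 0.454, -0.455, 0.543]
ft_force: [0.2, 0.1, 0.9]
width: 15.5
```

Call:
{"api": "jog_arm", "payload": {
  "steps": [
    [[0, 0, 0, 0, 0, 0, 0]]
  ]
}}

```text
time_s: 12.43
position: [586.6, 86.1, 258.7]
ee_rot: [-0.539, 0.452, -0.454, 0.547]
ft_force: [0.4, -0.2, -0.1]
width: 8.8
```

```bash
python3 - <<'E'
from h import *
import pickle
s=env.get_state();print(s['time_s'],s['position'],s['ft_force'],tocomp(s["position"]),s['width'])
c=grab("wrist"); pickle.dump(c,open("wa.pkl","wb")); cv2.imwrite("pics/wa.png",c["img"])
cv2.imwrite("pics/wac.png",cv2.resize(c["img"][30:290,90:490],None,fx=2,fy=2,interpolation=cv2.INTER_CUBIC))
E
```

```text
12.4333 [586.63538569  86.12552792 258.69629919] [ 0.44870845 -0.19473456 -0.12861906] [-40.1970288   -3.11851453] 8.819411512626683
```

View pics/wac.png

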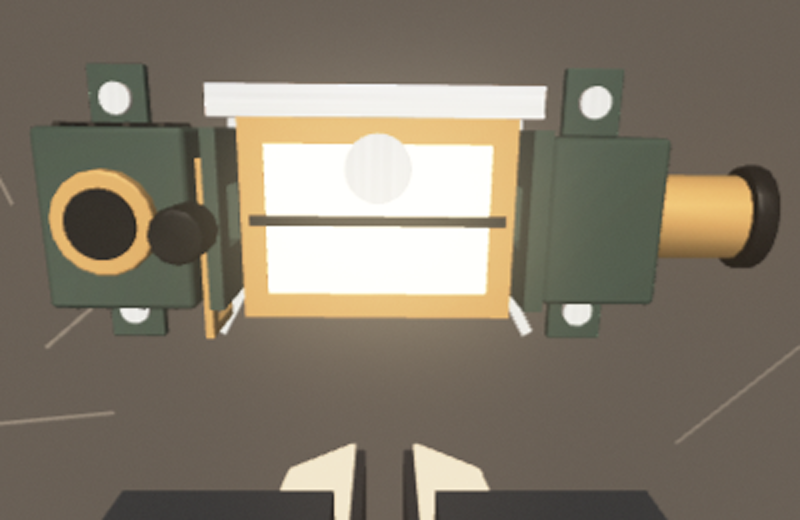

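```bash
python3 - <<'E'
from h import *
import pickle
c=pickle.load(open("wa.pkl","rb"))
C,h=cellpose(c,[(208.5,88.5),(350,90),(344.5,189),(213,188)]);print(C,h,tocomp(C))
P=onplane(c,[(192,88.5),(363,90)],30);print("stop",[tocomp(p).round(1) for p in P],np.degrees(np.arctan2(*(P[1]-P[0])[[1,0]]))+90)
print("knob",tocomp(onplane(c,(179.5,146),118)[0]),"rod/near tip",tocomp(onplane(c,(195,198),80)[0]))
a=np.radians(HH);X=np.r_[np.cos(a),np.sin(a)];N=np.r_[-X[1],X[0]]
def T(x,y,z): p=HOME+x*X+y*N; print(x,y,z,tgt(*p,z,HH-180,0))
T(-50,80,180);T(-50,80,101)
E
```

```text
sides [129.3  93.5 130.1  93.4]
[579.31230776 124.53062605] 99.70406592452903 [-1.10553401 -2.45967638]
stop [array([46. , 84.7]), array([ 45.9, -86.5])] 99.82435765192511
knob [ 0.79164335 78.21265606] rod/near tip [-53.46511473  77.23212326]
-50 80 180 (array([  8.7,  76.4, -83.5]), array([-0.009 ,  0.0082, -0.004 ]))
-50 80 101 (array([  9. , 155.4, -84.2]), array([-0.009 ,  0.0082, -0.004 ]))
```

The cell is flush: centre-to-stop is 47.1 mm, its heading is within 0.1–0.2° of the stop, and it is 1–2 mm off centre within the 4 mm play. The knob is at about comparator (0, +79), and two views gave a mid-height of about 104 mm. I'll approach with the fingers shut from the mouth side.

Call:
{"api": "jog_arm", "payload": {
  "steps": [
    [[4, 35, -38, -0.009, 0.008, -0.004, 0], [9, 70, -75, -0.009, 0.008, -0.004, 0], [9, 95, -84, -0.009, 0.008, -0.004, 0], [9, 125, -84, -0.009, 0.008, -0.004, 0], [9, 150, -84, -0.009, 0.008, -0.004, 0], [9, 154, -84, -0.009, 0.008, -0.004, 0], [9, 154, -84, -0.009, 0.008, -0.004, 0], [9, 154, -84, -0.009, 0.008, -0.004, 0]]
  ]
}}

```text
time_s: 13.15
position: [506.8, 61.7, 102.4]
ee_rot: [0.541, -0.456, 0.455, -0.541]
ft_force: [-0.4, -0.2, 0.2]
width: 0.5
```

```bash
python3 - <<'E'
from h import *
s=env.get_state();print(s['time_s'],s['position'],s['ft_force'],tocomp(s["position"]),s['width'])
c=grab("wrist"); cv2.imwrite("pics/wb.png",c["img"])
c=grab("scene"); cv2.imwrite("pics/sb.png",cv2.resize(c["img"][130:320,280:480],None,fx=3.1,fy=3.1,interpolation=cv2.INTER_CUBIC))
a=np.radians(HH);X=np.r_[np.cos(a),np.sin(a)];N=np.r_[-X[1],X[0]]
for x in (-24,0,10,18,22):
    p=HOME+x*X+79.5*N; print(x,tgt(*p,101,HH-180,0))
E
```

```text
13.15 [506.80113507  61.70214152 102.35116929] [-0.39673811 -0.22060244  0.2093687 ] [-50.63210962  79.71335412] 0.4678090740623505
-24 (array([-26.3,   2.6,  -1. ]), array([-0.0022, -0.0003,  0.    ]))
0 (array([-50.3,   2.6,  -1. ]), array([-0.0022, -0.0003,  0.    ]))
10 (array([-60.3,   2.6,  -1. ]), array([-0.0022, -0.0003,  0.    ]))
18 (array([-68.3,   2.6,  -1. ]), array([-0.0022, -0.0003,  0.    ]))
22 (array([-72.3,   2.6,  -1. ]), array([-0.0022, -0.0003,  0.    ]))
```

View pics/wb.png

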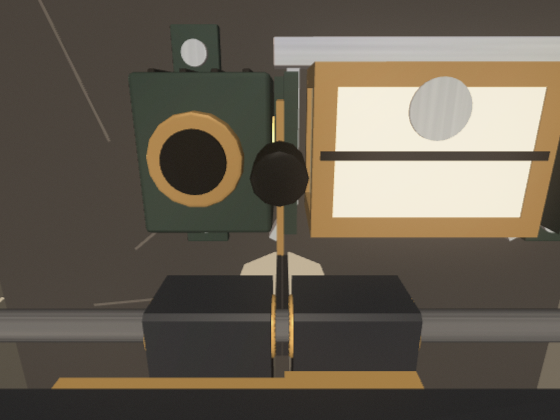

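View pics/sb.png

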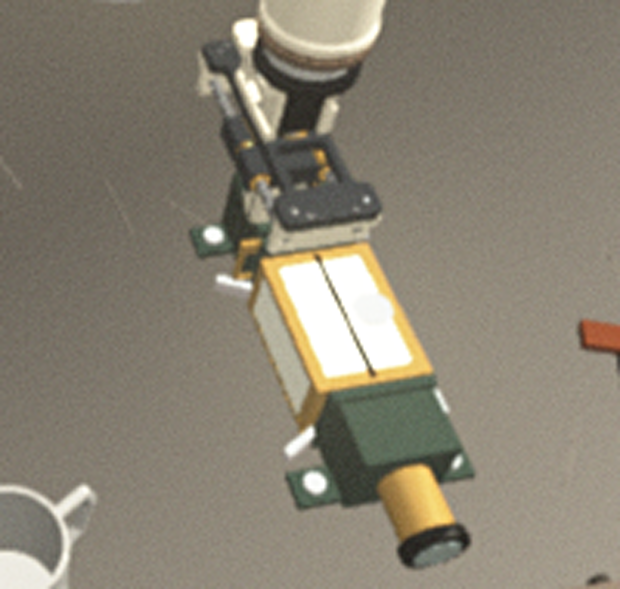

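In the wrist view the knob at (280,174) is centred on the closed fingers at u≈282. I'll push along +x.

Call:
{"api": "jog_arm", "payload": {
  "steps": [
    [[-10, 2, -0.5, -0.002, 0, 0, 0], [-20, 2, -0.8, -0.002, 0, 0, 0], [-27, 2, -1, -0.002, 0, 0, 0], [-32, 2, -1, -0.002, 0, 0, 0], [-37, 2, -1, -0.002, 0, 0, 0], [-42, 2, -1, -0.002, 0, 0, 0], [-47, 2, -1, -0.002, 0, 0, 0], [-52, 2, -1, -0.002, 0, 0, 0], [-56, 2, -1, -0.002, 0, 0, 0], [-60, 2, -1, -0.002, 0, 0, 0], [-63, 2, -1, -0.002, 0, 0, 0], [-64, 2, -1, -0.002, 0, 0, 0]]
  ]
}}

```text
time_s: 14.25
position: [496.4, 123.4, 101.6]
ee_rot: [0.541, -0.455, 0.456, -0.54]
ft_force: [2.1, -8.3, 4.1]
width: 0.5
```

```bash
python3 - <<'E'
from h import *
s=env.get_state();print(s['time_s'],s['position'],s['ft_force'],tocomp(s["position"]),s['width'])
c=grab("wrist"); cv2.imwrite("pics/wc.png",c["img"])
E
```

```text
14.25 [496.35337132 123.375632   101.59507395] [ 2.06748075 -8.31461658  4.13807708] [11.91962927 79.47849708] 0.4784641394383865
```

View pics/wc.png

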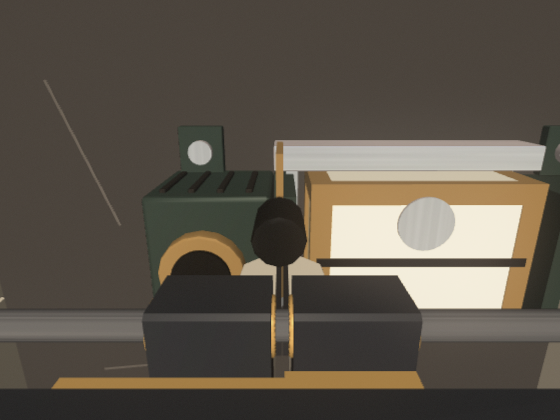

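Call:
{"api": "jog_arm", "payload": {
  "steps": [
    [[-2, 0, 0, 0, 0, 0, 0], [-4, 0, 0, 0, 0, 0, 0], [-6, 0, 0, 0, 0, 0, 0], [-7, 0, 0, 0, 0, 0, 0], [-7, 0, 0, 0, 0, 0, 0]]
  ]
}}

```text
time_s: 14.72
position: [496.2, 123.7, 101.6]
ee_rot: [0.542, -0.455, 0.459, -0.537]
ft_force: [2.6, -15.4, 5.3]
width: 0.6
```

Call:
{"api": "jog_arm", "payload": {
  "steps": [
    [[-2, 0, 0, 0, 0, 0, 0], [-4, 0, 0, 0, 0, 0, 0], [-6, 0, 0, 0, 0, 0, 0], [-6, 0, 0, 0, 0, 0, 0]]
  ]
}}

```text
time_s: 15.05
position: [496.0, 123.6, 101.5]
ee_rot: [0.543, -0.454, 0.462, -0.535]
ft_force: [3.6, -17.1, 4.3]
width: 0.3
```

The slide stalls at 15–17 N with the TCP at comparator x≈12. I'll back off and measure how far the knob moved.

Call:
{"api": "jog_arm", "payload": {
  "steps": [
    [[8, 0, 0, 0, 0, -0.015, 0], [25, 0, 0, 0, 0, -0.015, 0], [45, -20, 0, 0, 0, -0.015, 0], [50, -55, 0, 0, 0, -0.015, 0], [50, -90, 0, 0, 0, -0.015, 0], [50, -100, 0, 0, 0, -0.015, 0], [50, -100, 0, 0, 0, -0.015, 0]]
  ]
}}

```text
time_s: 15.63
position: [506.0, 77.7, 205.4]
ee_rot: [0.544, -0.449, 0.466, -0.533]
ft_force: [-0.0, 0.1, -1.1]
width: 0.5
```

```bash
python3 - <<'E'
from h import *
import pickle
s=env.get_state();print(s['time_s'],s['position'],s['ft_force'],tocomp(s["position"]),s['width'])
c=grab("wrist"); pickle.dump(c,open("wd.pkl","wb"));cv2.imwrite("pics/wd.png",c["img"])
cv2.imwrite("pics/wdc.png",cv2.resize(c["img"][20:250,120:400],None,fx=2.5,fy=2.5,interpolation=cv2.INTER_CUBIC))
E
```

```text
15.6333 [505.95882221  77.65585774 205.44675591] [-0.04159397  0.06372894 -1.05789132] [-34.76881139  77.81959556] 0.5043698762259925
```

View pics/wdc.png

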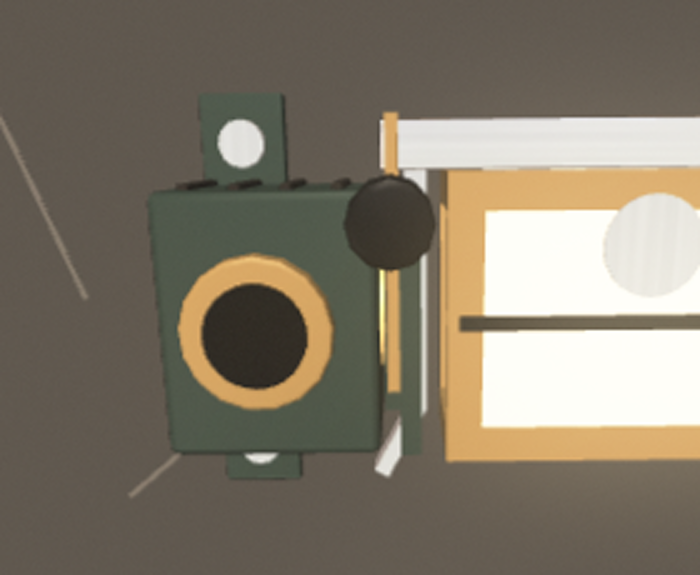

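```bash
python3 - <<'E'
from h import *
import pickle
d=pickle.load(open("wd.pkl","rb"));a=pickle.load(open("wa.pkl","rb"));w=pickle.load(open("w1.pkl","rb"))
def px(u,v): return (120+u/2.5,20+v/2.5)
g=cv2.cvtColor(d["img"],cv2.COLOR_BGR2GRAY)
for z in (110,118): print("now",z,tocomp(onplane(d,px(390,218),z)[0]))
for z in (110,118): print("before",z,tocomp(onplane(a,(90+180/2,30+231/2),z)[0]),tocomp(onplane(w,(90+185/1.9,40+203/1.9),z)[0]))
for z in (80,86): print("slide ends now",z,[tocomp(onplane(d,px(*p),z)[0]).round(1) for p in ((391,112),(394,392))],"before",[tocomp(onplane(a,(90+u/2,30+v/2),z)[0]).round(1) for u,v in ((198,158),(210,338))],[tocomp(onplane(w,(90+u/1.9,40+v/1.9),z)[0]).round(1) for u,v in ((199,132),(211,306))])
print("vent",tocomp(onplane(d,px(256,333),85)[0]),tocomp(onplane(a,(90+101/2,30+223/2),85)[0]))
E
```

```text
now 110 [35.57226589 80.52953695]
now 118 [36.10780935 80.44414533]
before 110 [ 0.11116445 79.87879595] [ 0.23837668 78.34653497]
before 118 [ 1.19570312 77.78055309] [ 1.37913225 76.30337875]
slide ends now 80 [array([62.7, 80.1]), array([-19.3,  80.4])] before [array([28.2, 77.4]), array([-54.5,  77.3])] [array([28. , 77.2]), array([-54.2,  77.2])]
slide ends now 86 [array([62.5, 80.1]), array([-17.8,  80.3])] before [array([28.4, 76. ]), array([-52.7,  75.9])] [array([28.3, 75.8]), array([-52.5,  75.8])]
vent [  0.7283743  121.74920409] [3.78488242e-02 1.21287761e+02]
```

The slide ends moved about 35 mm, from x −54/+28 to −19/+62.5, so it either started partly open or stopped short. I'll push again, harder and a little higher on the knob, to see whether it is a hard stop.

```bash
python3 - <<'E'
from h import *
a=np.radians(HH);X=np.r_[np.cos(a),np.sin(a)];N=np.r_[-X[1],X[0]]
for x,z in ((-20,205),(-20,106),(8,106),(12,106)):
    p=HOME+x*X+80.5*N; print(x,z,tgt(*p,z,HH-180,0))
E
```

```text
-20 205 (array([-14.8,  -2.1,  -1.4]), array([-0.0008, -0.0085,  0.0292]))
-20 106 (array([-17.7,  96.9,  -1.4]), array([-0.0008, -0.0085,  0.0292]))
8 106 (array([-45.6,  96.1,  -1.7]), array([-0.0008, -0.0085,  0.0292]))
12 106 (array([-49.6,  95.9,  -1.7]), array([-0.0008, -0.0085,  0.0292]))
```

Call:
{"api": "jog_arm", "payload": {
  "steps": [
    [[-14, 35, -1, 0, -0.008, 0.029, 0], [-17, 70, -1, 0, -0.008, 0.029, 0], [-18, 97, -1.4, 0, -0.008, 0.029, 0], [-18, 97, -1.4, 0, -0.008, 0.029, 0], [-25, 97, -1.4, 0, -0.008, 0.029, 0], [-35, 96.5, -1.5, 0, -0.008, 0.029, 0], [-42, 96, -1.7, 0, -0.008, 0.029, 0], [-46, 96, -1.7, 0, -0.008, 0.029, 0], [-50, 96, -1.7, 0, -0.008, 0.029, 0], [-53, 96, -1.7, 0, -0.008, 0.029, 0], [-56, 96, -1.7, 0, -0.008, 0.029, 0], [-59, 96, -1.7, 0, -0.008, 0.029, 0]]
  ]
}}

```text
time_s: 16.68
position: [496.4, 124.3, 107.4]
ee_rot: [0.541, -0.454, 0.46, -0.538]
ft_force: [2.3, -25.8, 9.8]
width: 0.6
```

```bash
python3 - <<'E'
from h import *
s=env.get_state();print(s['time_s'],s['position'],s['ft_force'],tocomp(s["position"]),R.from_quat(s['ee_rot']).as_matrix().round(3).tolist())
E
```

```text
16.6833 [496.38283127 124.34567748 107.43450788] [  2.32833848 -25.75180621   9.80349846] [12.8704036 79.2838582] [[0.165, 0.004, 0.986], [-0.986, -0.009, 0.165], [0.009, -1.0, 0.003]]
```

At 26 N it still does not advance beyond compliance, so this looks like an end stop. To rule out the fingers being blocked by something else, I'll look from the fixed cameras and then check by gripping the knob and pulling lightly.

Call:
{"api": "jog_arm", "payload": {
  "steps": [
    [[8, 0, 0, 0, 0, 0, 0], [20, 0, 0, 0, 0, 0, 0], [30, -20, 0, 0, 0, 0, 0.3], [20, -50, 0, 0, 0, 0, 0.7], [-10, -50, 0, 0, 0, 0, 0.7], [-22, -50, 0, 0, 0, 0, 0.7], [-22, -50, 0, 0, 0, 0, 0.7], [-22, -50, 0, 0, 0, 0, 0.7]]
  ]
}}

```text
time_s: 17.35
position: [492.6, 147.4, 158.0]
ee_rot: [0.541, -0.453, 0.46, -0.539]
ft_force: [0.4, -0.1, 0.2]
width: 36.1
```

```bash
python3 - <<'E'
from h import *
import pickle
s=env.get_state();print(s['time_s'],s['position'],s['ft_force'],tocomp(s["position"]),s["width"])
c=grab("wrist"); pickle.dump(c,open("we.pkl","wb"));cv2.imwrite("pics/we.png",c["img"])
a=np.radians(HH);X=np.r_[np.cos(a),np.sin(a)];N=np.r_[-X[1],X[0]]
for x,z in ((36,155),(36,94),(44,94)):
    p=HOME+x*X+80.5*N; print(x,z,tgt(*p,z,HH-180,0))
E
```

```text
17.35 [492.62959091 147.42546893 158.01769271] [ 0.38206194 -0.08983282  0.17019501] [36.25212595 79.04168848] 36.10035642775652
36 155 (array([-0.9,  2.6, -1.3]), array([-0.0034, -0.0049,  0.0097]))
36 94 (array([-1.5, 63.6, -1.5]), array([-0.0034, -0.0049,  0.0097]))
44 94 (array([-9.5, 63.6, -1.5]), array([-0.0034, -0.0049,  0.0097]))
```

View pics/we.png

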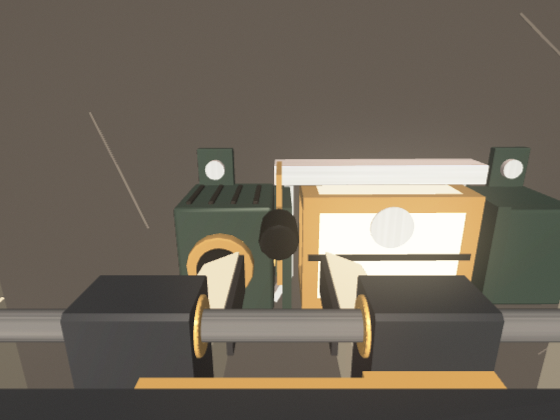

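Call:
{"api": "jog_arm", "payload": {
  "force": 10,
  "steps": [
    [[-1, 2, -1.4, -0.003, -0.005, 0.01, 0.55], [-1, 15, -1.4, -0.003, -0.005, 0.01, 0.55], [-1, 30, -1.4, -0.003, -0.005, 0.01, 0.55], [-1.5, 45, -1.4, -0.003, -0.005, 0.01, 0.55], [-1.5, 58, -1.5, -0.003, -0.005, 0.01, 0.55], [-1.5, 63, -1.5, -0.003, -0.005, 0.01, 0.55], [-1.5, 63, -1.5, -0.003, -0.005, 0.01, 0.55]]
  ]
}}

```text
time_s: 17.98
position: [490.2, 145.4, 93.2]
ee_rot: [0.542, -0.456, 0.455, -0.54]
ft_force: [-0.3, 0.5, -0.3]
width: 50.8
```

Call:
{"api": "jog_arm", "payload": {
  "force": 10,
  "steps": [
    [[0, 0, 0, 0, 0, 0, 0.2], [0, 0, 0, 0, 0, 0, 0.2], [0, 0, 0, 0, 0, 0, 0.2], [0, 0, 0, 0, 0, 0, 0.2], [0, 0, 0, 0, 0, 0, 0.2]]
  ]
}}

```text
time_s: 18.4
position: [491.2, 145.6, 93.9]
ee_rot: [0.541, -0.456, 0.456, -0.54]
ft_force: [-1.2, -0.3, -2.2]
width: 23.6
```

```bash
python3 - <<'E'
from h import *
s=env.get_state();print(s['time_s'],s['position'],s['ft_force'],tocomp(s["position"]),s["width"])
E
```

```text
18.4 [491.19544259 145.60049145  93.90440882] [-1.24366001 -0.29416231 -2.1581974 ] [34.69878722 80.76635163] 23.57580037648805
```

The knob is gripped at 23.6 mm wide, which matches the 24 mm knob. Now I'll pull gently along +x.

Call:
{"api": "jog_arm", "payload": {
  "steps": [
    [[-1.5, 0, 0, 0, 0, 0, 0.2], [-3, 0, 0, 0, 0, 0, 0.2], [-4.5, 0, 0, 0, 0, 0, 0.2], [-5.5, 0, 0, 0, 0, 0, 0.2], [-5.5, 0, 0, 0, 0, 0, 0.2]]
  ]
}}

```text
time_s: 18.82
position: [491.1, 145.9, 93.9]
ee_rot: [0.541, -0.455, 0.458, -0.538]
ft_force: [3.3, -12.0, 0.8]
width: 23.7
```

```bash
python3 - <<'E'
from h import *
s=env.get_state();print(s['time_s'],s['position'],s['ft_force'],tocomp(s["position"]),s["width"])
E
```

```text
18.8167 [491.08180227 145.89877317  93.85773106] [  3.33906749 -12.01084017   0.77473761] [35.01209105 80.82739928] 23.68336202487867
```

It doesn't budge at 12 N in the grip either, so the end stop is confirmed. I'll release, lift straight up, and retreat.

Call:
{"api": "jog_arm", "payload": {
  "steps": [
    [[0, 0, 0, 0, 0, 0, 0.2], [0, 0, 0, 0, 0, 0, 0.55], [0, 0, 0, 0, 0, 0, 0.55], [0, 0, 0, 0, 0, 0, 0.55], [0, 0, 0, 0, 0, 0, 0.55], [0, -20, 0, 0, 0, 0, 0.55], [0, -50, 0, 0, 0, 0, 0.55], [0, -85, 0, 0, 0, 0, 0.55], [30, -120, 30, 0, 0, 0, 0.55], [60, -150, 60, 0, 0, 0, 0.55], [75, -160, 80, 0, 0, 0, 0.55], [75, -160, 80, 0, 0, 0, 0.55]]
  ]
}}

```text
time_s: 19.82
position: [588.9, 82.0, 259.1]
ee_rot: [-0.538, 0.454, -0.462, 0.539]
ft_force: [2.0, -0.3, 0.6]
width: 50.6
```

Call:
{"api": "jog_arm", "payload": {
  "steps": [
    [[0, 0, 0, 0, 0, 0, 0.55], [0, 0, 0, 0, 0, 0, 0.55]]
  ]
}}

```text
time_s: 19.98
position: [589.7, 81.5, 259.5]
ee_rot: [-0.537, 0.454, -0.463, 0.539]
ft_force: [-0.3, -0.1, 0.8]
width: 50.5
```

```bash
python3 - <<'E'
from h import *
import pickle
s=env.get_state();print(s['time_s'],s['position'],s['ft_force'],tocomp(s["position"]),s["width"])
c=grab("wrist"); pickle.dump(c,open("wf.pkl","wb"));cv2.imwrite("pics/wf.png",cv2.resize(c["img"][0:280,60:500],None,fx=1.8,fy=1.8,interpolation=cv2.INTER_CUBIC))
c=grab("scene"); cv2.imwrite("pics/sf.png",c["img"])
E
```

```text
19.9833 [589.73384752  81.47673014 259.48083723] [-0.26167456 -0.09048224  0.83213489] [-45.30656215  -5.3778187 ] 50.49816798206922
```

View pics/wf.png

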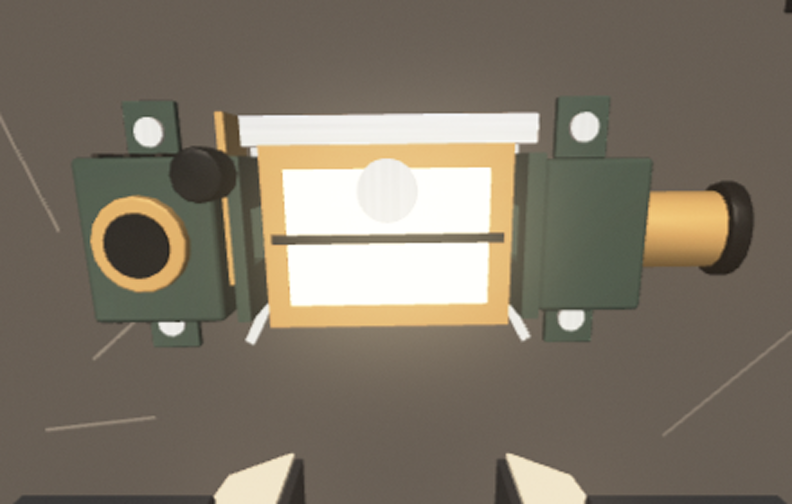

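View pics/sf.png

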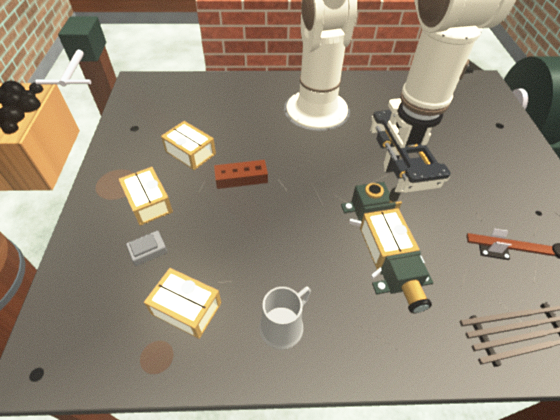

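The final views show the cell's back edge lying along the stop bar, from (259,147) to (516,143) in the crop. The knob is at its open end, and the tankard, mold, striker and other boxes are unmoved. The gripper is clear of everything.

```bash
python3 - <<'E'
from h import *
import pickle
c=pickle.load(open("wf.pkl","rb")); f=lambda u,v:(60+u/1.8,v/1.8)
C,h=cellpose(c,[f(259,147),f(516,143),f(507,325),f(270,327)]);P=onplane(c,[f(240,147),f(538,142)],30)
print(tocomp(C),h,[tocomp(p).round(1) for p in P],np.degrees(np.arctan2(*(P[1]-P[0])[[1,0]]))+90)
from rig import workorder
print(workorder.close_job())
E
```

```text
sides [129.4  94.2 129.8  93. ]
[-1.20031587 -2.28270022] 99.76328671094727 [array([46.1, 78.8]), array([ 46.9, -85.7])] 100.0889110897051
the job is handed in; nothing more can be done
None
```

The cell is seated against the back stop between the lamp and the viewing tube. The shutter is open to its end stop, and I handed the job in at about 20 s.

- **Cell:** I pushed the box farthest to the robot's left by its white side with two spread fingers. It slid through the mouth until the push force rose to 12 N without further motion. In the last view its centre was 47–48 mm from the stop face (47 mm is flush) and it was within 0.3° of parallel to the stop. It sat 1–2 mm off centre, inside the 4 mm play. The fingers never touched the clear windows, and nothing was lifted or tipped.
- **Shutter:** I pushed the knob open with the fingers shut. It hit a hard stop at up to 26 N of push, and again at 12 N when I gripped and pulled it. I then let go and moved clear.
- **Disagreement:** I measured only about 35 mm of shutter travel, not the listed 40 mm. I took this to mean it started slightly open, because it would not move any further.
- **Bystanders:** The tankard, nail mold and striker looked unmoved in the last scene picture.

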